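Clamp a bisque tile in the lining jig

ROBOT

A 6-joint arm with a two-finger parallel gripper is mounted at the origin on the work surface. World frame = base frame: x ahead of the robot, y to its left, z up, the work surface at z = 0. Lengths are in m, angles in rad, forces in N, time in s.
With the tool pointing down it reaches from about 0.25 to 0.775 m from the base axis. Payload 4 kg.
Tool frame: the origin (TCP) lies at the very end of the fingers, on their centre line; the grasp point (between the pads) lies hold_point_z behind it (hold_point_z is the distance from the TCP to the grasp point, in m); y points along the fingers, x is the direction in which the jaws open and shut, and the axes are right-handed (so a half turn about y gives the same grasp; the last joint's range is limited). The gripper opens to 85 mm and grips with 20 to 120 N. Pads are 22 mm wide; open, the fingers measure 114 mm over their backs; the gripper's body (76 mm by 85 mm) begins 54 mm behind the grasp point. The pads swing forward as they close: fully open they stand 13 mm farther back than shut.
Start: joints at [1.022, 0.087, 1.371, -0, 1.684, -0.103], TCP at [0.237, 0.496, 0.231] pointing down, gripper open.
Joint ranges: [-3.1, 3.1], [-0.76, 2.03], [0.27, 2.55], [-1.08, 4.22], [0.17, 2.65], [-2.57, 2.57]. Speed limits (rad/s): [2.79, 2.79, 3.14, 3.14, 3.14, 3.14].

INTERFACE

Orientations are given as a unit quaternion [w, x, y, z].
In Python, from bench import move_ptp, move_l, set_joints, open_gripper, gripper_close, dwell, inverse_kinematics, capture, PlanningError, job_done, get_time, get_joint_positions, get_dq, get_joint_torque, get_tcp_pos, get_ee_rot, get_force, get_wrist_torque, get_finger_gap, hold_point_z gives the robot as it stands. Calls block until the motion is done:
- move_ptp(position, orientation): joint-space move of the TCP to a pose.
- move_l(position, attitude=None, rate=0.15, contact_N=None): straight line of the TCP; attitude=None keeps the orientation; rate is the mean speed in m/s. With contact_N (N) it stops when the force on the tool has changed by that much, and returns True; else False.
- set_joints(angles): joint-space move.
- open_gripper() and gripper_close(): open the fingers fully, or close them until they stop; the grip force is fixed at half the most.
- dwell(seconds).
- inverse_kinematics(position, orientation): joint angles nearest the present ones, or None.
- capture(name): name is "scene" or "top" or "wrist"; returns a dict with "frame" (384x512x3 uint8, red, green, blue), "range_z" (384x512 float32, m along the optical axis (not along the pixel's ray), 0 where there is no reading), "camera_matrix" (3x3 intrinsics, pixels), "k1" (the pictures are not rectified: a ray, as slopes to the right and down, at radius r is drawn at 1 + k1 r^2 times it, then the intrinsics apply), "world_to_cam" (4x4, takes a point from world to camera coordinates); the wrist camera has in their place "hand_eye" (4x4, takes a point from camera to tool coordinates, whose origin is the TCP and whose axes are the tool frame's). Camera axes: x right, y down, z forward; pixel columns grow to the right and rows downward; lengths in m; the calibration is good to about 2 mm. A picture is of the moment at which its call begins: read the wrist's pose just before it.
A pose or a line that the arm cannot do raises PlanningError and nothing moves.
- job_done(): hands the job in, once; it reports no verdict.
Readings, each from a call of its own:
- get_time(): time.
- get_joint_positions(): joint angles.
- get_dq(): joint speeds.
- get_joint_torque(): joint torques, N m.
- get_tcp_pos(): TCP position.
- get_ee_rot(): TCP orientation.
- get_force(): force on the tool from outside, world axes, zero at the start.
- get_wrist_torque(): the same for the moment, N m.
- get_finger_gap(): finger opening in m.
Only numpy, scipy, OpenCV 4.12 (cv2) and the standard library are available. Lean on these libraries where they do the work, as an engineer would, in place of code of your own. Each camera call takes 0.05 s, during which the arm holds its last target.

TASK

The bare tile in the painting jig is still lying loose and askew. With the clamp open, ease it fully home, square against the wooden fence and bearing on the rubber nose of the stop screw, then push the clamp's handle over and down, past its dead point, until the clamp locks by itself with its pad holding the tile. Fired clay chips and the jig is light, so press gently, no harder than it takes, and leave everything else on the bench where it is.

Things in the scene. Friction and masses are not known exactly. Their poses are not given: they have to be found in the camera images.
- jig: Painting jig screwed to the bench: a plywood board with fence, stop block and hold-down toggle clamp. Origin on the bench; the board spans x -120..120, y -140..150 mm, its top at z = 18 mm. The clamp stands behind the fence at x = 0, y -140..-55 mm, 25 mm each side of x = 0; open, its upright handle reaches z = 166 mm and its arm leans out over the fence to about z = 140 mm, y = 20 mm.
- fence (a point): Middle of the fence's working face, at the board's top; axes as the jig's. The fence is a hardwood strip 200 mm long (x), 20 mm wide, 14 mm high; its face looks to the jig's +y, where the tile lies. 30 mm to -y of the jig's origin.
- liner: Grey laminate sheet on the jig board, 190 x 150 mm, on which the tile lies and slides. Origin at the centre of its top face, 2 to 4 mm above the board (liners get changed). Axes as the jig's.
- stop: Aluminium stop block, 30 (x) x 50 (y) x 16 mm, locked on the board by a black knob (to 28 mm). Axes as the jig's; origin at the board's top; its face, looking to -x, is at x = -8 mm. An adjusting screw with a rubber nose, 11 mm across, stands 8 to 24 mm out of that face at y = 0, at the tile's mid height. Its setting is not in the readings: feel for it. The nose gives 1 mm per 4 N, 2 mm at most.
- tile: Bare bisque tile 108 x 108 x 8 mm, 0.12 to 0.24 kg, loose on the liner, its centre 8 to 24 mm from home towards +y and 10 to 50 mm towards -x, up to 0.12 rad askew. Origin at the centre of its underside. Home: its -y edge on the fence (centre 54 mm off its face), its +x edge on the nose. Sliding takes under 2 N; pushed mid-edge while askew it can bind on the fence: use spread fingers.
- handle (a joint): Clamp handle, rad. 0: fully open, upright (91.2 degrees above level); grows as it is pushed over to the jig's -y and down. Once tipped it may drop by itself to about 1.08, where the pad meets the tile; then the push stiffens: near 1.27 it takes 9 to 16 N, square to the handle 100 mm from the hinge. Past the dead point, 1.43, it pulls itself to a hard stop at 1.52 and stays locked.
- handle_hinge (a point): The handle's hinge axis, on the clamp; the axis runs along the jig's x, so the handle swings in the jig's y-z plane. 40 mm above the bench.
- grip (a point): A point on the handle's axis, 100 mm from the hinge. The handle is a straight bar with a round black rubber sleeve, 18 mm thick, from 36 to 126 mm from the hinge.
- pad: Rubber pad, 21 mm across, on a spindle at the end of the clamp's arm. Origin at the centre of its lower face. It comes down on the tile about 30 mm from the fence, and holds with 40 to 60 N when locked.
- paint_a: Bystander: paint bottle, 48 mm across, 105 mm tall, on the bench to the left. Origin under its centre.
- paint_b: Bystander: paint bottle as paint_a.
- paint_c: Bystander: paint bottle as paint_a, on the bench to the right.
- test_jar: Bystander: small jar with a white lid, 34 mm across, 42 mm tall, standing on the jig board beside the clamp, near x = 90 mm, y = -100 mm of the jig. Origin under its centre.
- spare_tiles: Bystander: pile of three spare tiles, 108 x 108 x 24 mm, on the bench. Origin under its centre.
- water_bowl: Bystander: empty white bowl, 104 mm across, 50 mm tall. Origin under its centre.
- bisque_mug: Bystander: unglazed mug, 76 mm across, 88 mm tall. Origin under its centre.
- brush: Bystander: flat brush, 190 mm long, lying on the bench between the robot and the jig, to the right. Origin under its middle.
Things that resemble listed ones, but are neither listed nor needed, are in the scene too. There is more than one size of the tile; the job needs the smaller.

How it is judged:
On the way, in this order (a step that is already met when the one before it is completed fails the run):
1. with the clamp still open, the tile is home: within 1.5 mm of the fence, square to within 0.03 rad and bearing on the stop's nose (y of tile in the frame of jig below 0.0255 m and angle between the x axis of tile and the x axis of jig, either way round below 0.03 rad and contact force between tile and stop above 0.1 N and value of joint handle below 1 rad), for 0.2 s.
2. the handle is past its dead point and the pad presses on the tile (value of joint handle above 1.48 rad and contact force between pad and tile above 30 N), for 0.2 s.
At the end, for the whole second after the job is handed in: The tile lies within 1.5 mm of the fence, square to the jig within 0.03 rad, bearing on the nose of the stop (more than 0.1 N), at rest; the clamp's handle is locked past its dead point (joint above 1.48 rad) and the rubber pad holds the tile with more than 30 N (all of step 2 and y of tile in the frame of jig below 0.0255 m and angle between the x axis of tile and the x axis of jig, either way round below 0.03 rad and contact force between tile and stop above 0.1 N and linear speed of tile below 0.01 m/s); the robot touches nothing.
It fails at once if the gripper presses on the tile with more than 15 N (contact force between the fingers and tile above 15 N).
It fails at once if the gripper presses on the jig, its clamp or its handle with more than 25 N (contact force between the fingers and jig above 25 N).
It fails at once if another thing on the bench is moved by more than 20 mm (distance of any of paint_a, paint_b, paint_c, spare_tiles, water_bowl, bisque_mug, brush, test_jar from where it was at the start of the episode above 0.02 m).
It also fails if it takes over 64 s, if anything falls off the work surface, if the arm or the gripper's body presses on something with over 40 N, if the wrist force passes 120 N, or if a joint passes its speed limit or range.

## Working session

There is one attempt and no reset: what is moved stays moved. The work goes in short steps, each a Python script; the robot and the scene stay as the last script left them, time stands still between calls to the robot, and variables do not carry over. Pictures are saved under pics/ and viewed, and the job is handed in when it is done.

```bash
ls; mkdir -p pics
python3 - <<'E'
from bench import *
import cv2,numpy as np
for n in ["scene","top","wrist"]:
    c=capture(n); cv2.imwrite(f"pics/{n}0.png",c["frame"][:,:,::-1]); 
    np.savez(f"{n}0.npz",**{k:np.array(v) for k,v in c.items()})
    print(n,c["camera_matrix"],c["k1"],c.get("world_to_cam",c.get("hand_eye")))
print(get_time(),get_tcp_pos(),get_ee_rot(),hold_point_z,get_force(),get_finger_gap())
E
```

```text
pics
scene [[383.64981688   0.         254.45261338]
 [  0.         383.64981688 195.94620802]
 [  0.           0.           1.        ]] -0.04475839671041968 [[-0.87972661  0.47542499  0.00722331  0.43736132]
 [ 0.28655734  0.54224622 -0.78984424 -0.05443797]
 [-0.3794285  -0.6927771  -0.61326495  1.32192324]
 [ 0.          0.          0.          1.        ]]
top [[450.32175448   0.         257.8073256 ]
 [  0.         450.32175448 193.32085751]
 [  0.           0.           1.        ]] -0.060016906977632546 [[-0.01081705 -0.99990201  0.0088863  -0.01270211]
 [-0.99714708  0.01012248 -0.07480137  0.49149413]
 [ 0.07470409 -0.00967008 -0.99715886  1.38580078]
 [ 0.          0.          0.          1.        ]]
wrist [[327.87294969   0.         254.50599968]
 [  0.         327.87294969 185.9316495 ]
 [  0.           0.           1.        ]] 0.007314589757626823 [[ 9.99999794e-01  6.42401645e-04  6.58077473e-06  9.89906644e-04]
 [ 2.02053752e-04 -3.24219288e-01  9.45981930e-01 -1.41770300e-01]
 [ 6.09833962e-04 -9.45981734e-01 -3.24219351e-01  8.32428093e-02]
 [ 0.00000000e+00  0.00000000e+00  0.00000000e+00  1.00000000e+00]]
0.15 [0.23695963 0.49590921 0.23039644] [-0.59788912  0.59843872  0.37653613 -0.37765094] 0.0187 [ 0.24481964 -0.14560867  0.64654201] 0.08527978780006121
```

View pics/scene0.png

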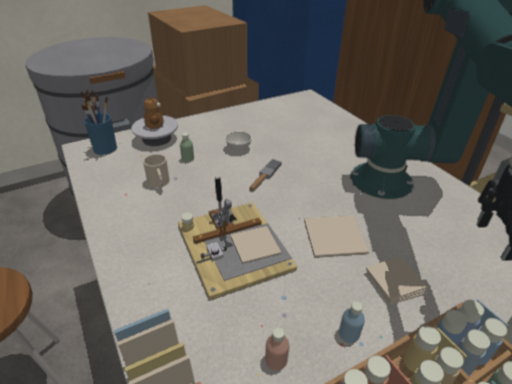

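View pics/top0.png

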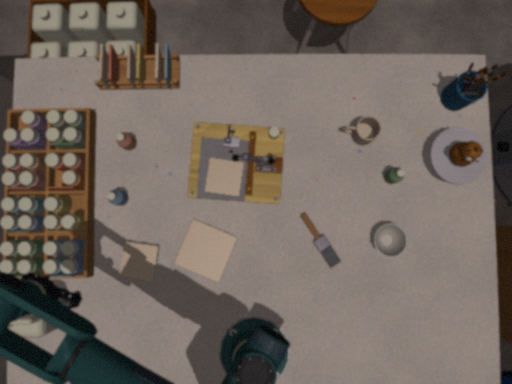

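View pics/wrist0.png

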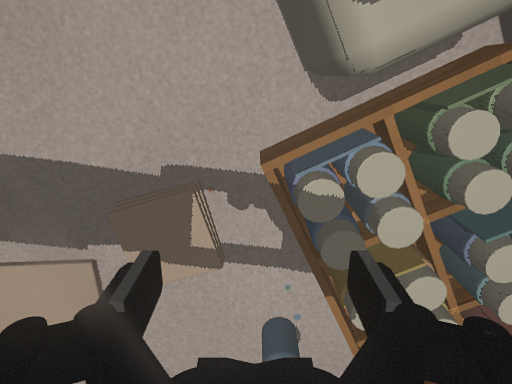

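```bash
cat > h.py <<'E'
import numpy as np,cv2
from scipy.spatial.transform import Rotation as R
def load(n): return dict(np.load(n+".npz"))
def q2R(q): return R.from_quat([q[1],q[2],q[3],q[0]]).as_matrix()
def R2q(M):
    q=R.from_matrix(M).as_quat(); return [q[3],q[0],q[1],q[2]]
def cam2world(c,tcp=None,q=None):
    if 'world_to_cam' in c: return np.linalg.inv(c['world_to_cam'])
    T=np.eye(4);T[:3,:3]=q2R(q);T[:3,3]=tcp
    return T@c['hand_eye']
def slopes(c,uv):
    K=c['camera_matrix'];k=float(c['k1']);uv=np.atleast_2d(np.array(uv,float))
    d=np.c_[(uv[:,0]-K[0,2])/K[0,0],(uv[:,1]-K[1,2])/K[1,1]];s=d.copy()
    for _ in range(20): s=d/(1+k*(s**2).sum(1,keepdims=True))
    return s
def ray_plane(c,T,uv,z):
    s=slopes(c,uv);d=np.c_[s,np.ones(len(s))]@T[:3,:3].T;o=T[:3,3]
    return o+d*((z-o[2])/d[:,2:3])
def cloud(c,T):
    h,w=c['range_z'].shape
    u,v=np.meshgrid(np.arange(w),np.arange(h));s=slopes(c,np.c_[u.ravel(),v.ravel()])
    z=c['range_z'].ravel()[:,None]
    return (np.c_[s*z,z]@T[:3,:3].T+T[:3,3]).reshape(h,w,3)
def project(c,T,P):
    P=np.atleast_2d(P);p=(P-T[:3,3])@T[:3,:3];s=p[:,:2]/p[:,2:];s=s*(1+float(c['k1'])*(s**2).sum(1,keepdims=True))
    K=c['camera_matrix'];return np.c_[s[:,0]*K[0,0]+K[0,2],s[:,1]*K[1,1]+K[1,2]]
E
python3 - <<'E'
from h import *
c=load("top0");T=cam2world(c)
cv2.imwrite("pics/topz.png",cv2.resize(c['frame'][100:220,170:310,::-1],None,fx=5,fy=5,interpolation=cv2.INTER_CUBIC))
hsv=cv2.cvtColor(c['frame'],cv2.COLOR_RGB2HSV)
m=cv2.inRange(hsv,(15,90,60),(30,255,255)); m[:,:180]=0;m[:,300:]=0
m=cv2.morphologyEx(m,cv2.MORPH_CLOSE,np.ones((5,5)))
cs,_=cv2.findContours(m,cv2.RETR_EXTERNAL,cv2.CHAIN_APPROX_NONE)
k=max(cs,key=cv2.contourArea);b=cv2.boxPoints(cv2.minAreaRect(k));print(b)
print(ray_plane(c,T,b,.018))
E
```

```text
[[187.59839 196.68932]
 [192.89435 121.66314]
 [284.5787  128.13496]
 [279.28275 203.16113]]
[[ 0.48305956  0.2011558   0.018     ]
 [ 0.72064824  0.18492731  0.018     ]
 [ 0.69706681 -0.10469131  0.018     ]
 [ 0.45994153 -0.08444578  0.018     ]]
```

View pics/topz.png

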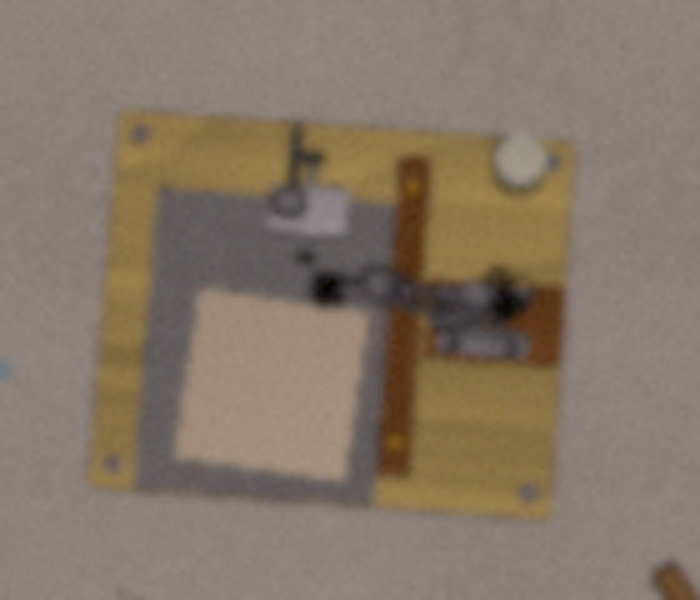

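```bash
cat >> h.py <<'E'
def orient(yaw,mode):
    X=np.array([np.cos(yaw),np.sin(yaw),0]);Y=np.array([-np.sin(yaw),np.cos(yaw),0]);Z=np.array([0,0,1.])
    if mode=='y': return np.c_[X,-Z,Y]     # tool x=jig x, cam on +y
    if mode=='x': return np.c_[Y,-Z,-X]    # tool x=jig y, cam on -x
E
python3 - <<'E'
from h import *
from bench import *
yaw=-0.075;o=np.array([.590,.044,0])
M=orient(yaw,'y');q=R2q(M)
def j2w(p): return o+np.array([np.cos(yaw)*p[0]-np.sin(yaw)*p[1],np.sin(yaw)*p[0]+np.cos(yaw)*p[1],p[2]])
for p,m in [((-10,60,280),'y'),((-30,140,60),'y'),((-30,89,24),'y'),((-100,30,24),'x'),((0,-80,150),'y'),((0,-185,56),'y'),((0,-80,150),'x')]:
    for s in (1,-1):
        A=orient(yaw,m)@np.diag([s,1,s])
        print(p,m,s,inverse_kinematics(list(j2w(np.array(p)/1000)),R2q(A)))
E
```

```text
(-10, 60, 280) y 1 [ 8.15803860e-02  1.82230568e-01  1.16888693e+00 -4.44089210e-16
  1.79047516e+00  1.56580386e-01]
(-10, 60, 280) y -1 None
(-30, 140, 60) y 1 [ 2.20432723e-01  2.88366436e-01  1.48301108e+00 -4.44089210e-16
  1.37021514e+00  2.95432723e-01]
(-30, 140, 60) y -1 None
(-30, 89, 24) y 1 [ 1.36534855e-01  2.87007967e-01  1.56275637e+00 -4.44089210e-16
  1.29182832e+00  2.11534855e-01]
(-30, 89, 24) y -1 None
(-100, 30, 24) x 1 [ 0.05018288  0.1150743   1.76900884  0.          1.25750951 -1.44561345]
(-100, 30, 24) x -1 [ 5.01828775e-02  1.15074297e-01  1.76900884e+00 -4.44089210e-16
  1.25750951e+00  1.69597920e+00]
(0, -80, 150) y 1 [-1.58068752e-01  1.93750706e-01  1.41259205e+00 -4.44089210e-16
  1.53524990e+00 -8.30687516e-02]
(0, -80, 150) y -1 None
(0, -185, 56) y 1 [-3.34753147e-01  2.77271299e-01  1.50560986e+00 -4.44089210e-16
  1.35871150e+00 -2.59753147e-01]
(0, -185, 56) y -1 None
(0, -80, 150) x 1 [-0.15806875  0.19375071  1.41259205  0.          1.5352499  -1.65386508]
(0, -80, 150) x -1 [-1.58068752e-01  1.93750706e-01  1.41259205e+00 -4.44089210e-16
  1.53524990e+00  1.48772758e+00]
```

Run:
```python
from h import *
from bench import *
yaw=-0.075;o=np.array([.590,.044,0])
def j2w(p): return o+np.array([np.cos(yaw)*p[0]-np.sin(yaw)*p[1],np.sin(yaw)*p[0]+np.cos(yaw)*p[1],p[2]])
move_ptp(list(j2w(np.array([-.01,.06,.28]))),R2q(orient(yaw,'y')))
dwell(.3)
t,q=get_tcp_pos(),get_ee_rot();c=capture("wrist")
np.savez("w1.npz",tcp=t,q=q,**{k:np.array(v) for k,v in c.items()})
cv2.imwrite("pics/w1.png",c['frame'][:,:,::-1]);print(get_time(),t,q)
```

```text
2.4 [0.58435959 0.10520023 0.28001738] [ 0.70663977 -0.70660692  0.02614073 -0.026145  ]
```

View pics/w1.png

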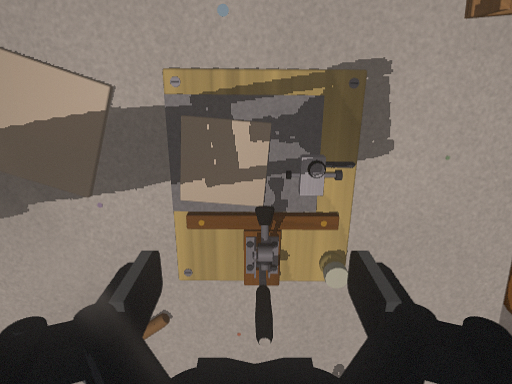

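Run:
```python
from h import *
c=load("w1");T=cam2world(c,c['tcp'],c['q']);P=cloud(c,T)
hsv=cv2.cvtColor(c['frame'],cv2.COLOR_RGB2HSV)
for n,(u,v) in dict(board=(200,235),bench=(400,250),tile=(200,190),tile2=(255,190),liner=(285,200),fence=(215,220),fence2=(310,222),stop=(307,187),nose=(289,175),hand=(264,330),hand2=(264,300),hin=(264,255),jar=(335,275)).items(): print(n,P[v,u].round(4),hsv[v,u])
z=P[:,:,2]
# fence by depth + colour
f=((z>.026)&(z<.038)).astype(np.uint8); 
cv2.imwrite("pics/zz.png",np.clip(z/.18*255,0,255).astype(np.uint8))
big=cv2.resize(c['frame'][60:360,150:400,::-1],None,fx=2.0,fy=2.0,interpolation=cv2.INTER_CUBIC);cv2.imwrite("pics/w1z.png",big)
# board outline from depth
m=((z>.011)).astype(np.uint8); m[:,:120]=0;m[:,385:]=0;m[:60]=0;m[285:]=0
cs,_=cv2.findContours(m,cv2.RETR_EXTERNAL,cv2.CHAIN_APPROX_NONE);k=max(cs,key=cv2.contourArea)
print(cv2.boundingRect(k))
```

```text
board [ 0.501  -0.0151  0.0163] [ 20 119 139]
bench [ 0.7852 -0.0695 -0.0013] [ 13  37 145]
tile [0.5113 0.0536 0.0259] [ 15  59 168]
tile2 [0.5816 0.0486 0.0265] [ 15  60 165]
liner [0.6197 0.0295 0.02  ] [12 19 66]
fence [0.5265 0.0125 0.0309] [ 13 150 102]
fence2 [6.504e-01 3.000e-04 3.030e-02] [ 13 157  99]
stop [0.6472 0.0499 0.0325] [  0  15 149]
nose [0.6253 0.0672 0.0319] [23 24 42]
hand [ 0.5829 -0.0536  0.1578] [24 32 40]
hand2 [ 0.5843 -0.0501  0.1165] [ 0 13 39]
hin [0.5882 0.021  0.14  ] [173  17 118]
jar [0.5912 0.1892 0.4218] [ 24  38 162]
(163, 67, 222, 218)
```

View pics/w1z.png

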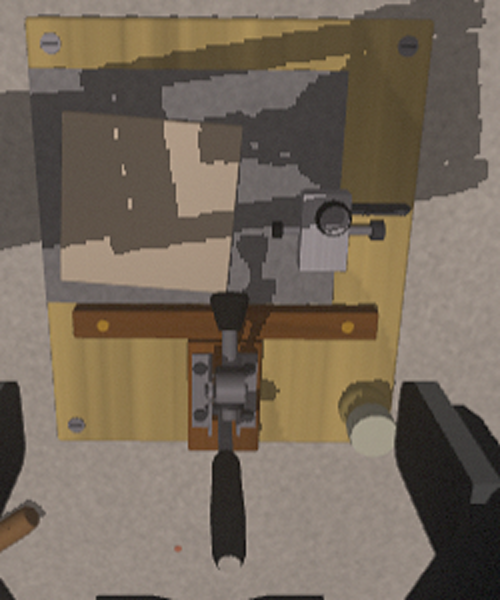

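View pics/zz.png

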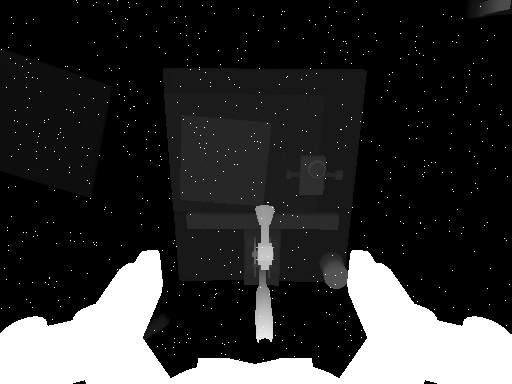

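Run:
```python
from h import *
c=load("w1");T=cam2world(c,c['tcp'],c['q']);P=cloud(c,T)
z=cv2.medianBlur(P[:,:,2].astype(np.float32),5)
P[:,:,2]=z
def box(m,n):
    cs,_=cv2.findContours(m.astype(np.uint8),cv2.RETR_EXTERNAL,cv2.CHAIN_APPROX_NONE);k=max(cs,key=cv2.contourArea)
    return k[:,0,:]
def quad(k):
    # fit 4 lines from contour, intersect
    b=cv2.boxPoints(cv2.minAreaRect(k.astype(np.float32)));L=[]
    for i in range(4):
        p,q=b[i],b[(i+1)%4];d=(q-p)/np.linalg.norm(q-p);n=np.array([-d[1],d[0]]);ln=np.linalg.norm(q-p)
        s=(k-p)@d;e=abs((k-p)@n);sel=k[(e<8)&(s>.08*ln)&(s<.92*ln)].astype(np.float32)
        for _ in range(4):
            vx,vy,x0,y0=cv2.fitLine(sel,cv2.DIST_HUBER,0,.01,.01).ravel()
            r=abs((sel-[x0,y0])@[-vy,vx]);sel=sel[r<max(1.0,2*np.median(r))]
        L.append((np.array([x0,y0]),np.array([vx,vy])))
    out=[]
    for i in range(4):
        (p,d),(q,e)=L[i-1],L[i];t=np.linalg.solve(np.c_[d,-e],q-p);out.append(p+t[0]*d)
    return np.array(out)
m=z>.009;m[:,:120]=0;m[:,385:]=0;m[:60]=0;m[285:]=0
m[240:,300:]=0
for n,m,zz in [('tile',(z>.0233)&(z<.029),.0265),('board',m,.0165)]:
    if n=='tile': m[:,:165]=0;m[:,290:]=0;m[:100]=0;m[211:]=0
    k=box(m,n)
    if n=='board':
        b=quad(k)
    else: b=quad(k)
    w=ray_plane(c,T,b,zz);print(n,b.round(1).tolist());print(w.round(4));
    for i in range(4): d=w[(i+1)%4]-w[i];print(np.linalg.norm(d).round(4),np.degrees(np.arctan2(d[1],d[0])).round(2))
# fence face: top edge of z .028-.036 strip
for f in [.0,]:
    pts=[]
    for u in list(range(192,250))+list(range(280,335)):
        col=z[200:235,u];i=np.where(col>.0275)[0]
        # first long run
        j=[a for a in i if (col[a:a+4]>.0275).all()]
        if j: pts.append((u,200+j[0]-.5))
    pts=np.float32(pts);vx,vy,x0,y0=cv2.fitLine(pts,cv2.DIST_HUBER,0,.01,.01).ravel()
    w=ray_plane(c,T,[(x0+vx*t,y0+vy*t) for t in(-60,60)],.0305);d=w[1]-w[0];print('fence',w.round(4),np.degrees(np.arctan2(d[1],d[0])))
    m=(z>.0275)&(z<.036);m[:205]=0;m[235:]=0;m[:,:170]=0;m[:,350:]=0
    ys,xs=np.where(m);a=P[ys,xs];u=d/np.linalg.norm(d);s=a@u;print('fence ends',np.percentile(s,[.5,99.5]),u)
    i=np.percentile(s,[.5,99.5]).mean();print(w[0]+u*(i-w[0]@u))
# fingertips
ee=np.linalg.inv(np.r_[np.c_[q2R(c['q']),c['tcp']],[[0,0,0,1]]])
Q=P.copy();Q=cloud(c,T)@ee[:3,:3].T+ee[:3,3]
for sl in [np.s_[245:300,100:165],np.s_[245:300,345:420]]:
    q=Q[sl].reshape(-1,3);q=q[(q[:,1]>-.05)&(q[:,1]<.02)];print('tip',len(q),np.percentile(q,[1,50,99],axis=0).round(4))
# stop / nose / handle
m=(z>.029)&(z<.037);m[:150]=0;m[198:]=0;m[:,:296]=0;m[:,328:]=0
k=box(m,'s');print('stop box',cv2.boundingRect(k))
for v in range(165,187,2): print(v,[round(1000*x) for x in z[v,280:305]])
for v in range(285,343,6):
    r=np.where(z[v,245:290]>.05)[0]+245; 
    if len(r): print(v,r[0],r[-1],P[v,(r[0]+r[-1])//2].round(4), P[v,r[0]].round(4)[:2],P[v,r[-1]].round(4)[:2])
```

```text
tile [[179.8000030517578, 198.89999389648438], [181.39999389648438, 115.0], [270.6000061035156, 122.69999694824219], [262.29998779296875, 205.1999969482422]]
[[0.4839 0.0436 0.0265]
 [0.5014 0.1491 0.0265]
 [0.6064 0.1324 0.0265]
 [0.5895 0.0269 0.0265]]
0.107 80.57
0.1064 -9.05
0.1068 -99.14
0.1069 171.04
board [[178.1999969482422, 279.8999938964844], [162.10000610351562, 67.69999694824219], [366.1000061035156, 69.4000015258789], [343.20001220703125, 279.6000061035156]]
[[ 0.4605 -0.0845  0.0165]
 [ 0.4847  0.2033  0.0165]
 [ 0.7211  0.1841  0.0165]
 [ 0.6987 -0.1016  0.0165]]
0.2888 85.19
0.2371 -4.66
0.2865 -94.49
0.2388 175.89
fence [[0.5516 0.0195 0.0305]
 [0.707  0.0064 0.0305]] -4.825205418764898
fence ends [0.48709419 0.68358871] [ 0.99645595 -0.08411621  0.        ]
[0.58880303 0.01634449 0.0305    ]
tip 2130 [[-0.0553 -0.048  -0.0083]
 [-0.0433 -0.031   0.0086]
 [-0.0416 -0.0131  0.0123]]
tip 2130 [[ 0.0429 -0.0485 -0.0082]
 [ 0.0447 -0.031   0.0088]
 [ 0.0567 -0.0131  0.0124]]
stop box (299, 156, 27, 39)
165 [20, 20, 20, 20, 20, 20, 19, 20, 20, 20, 20, 20, 20, 20, 20, 20, 
[... 1134 characters left out ...]
0.0545] [ 0.5874 -0.0507]
291 256 269 [ 0.5824 -0.0501  0.101 ] [ 0.5751 -0.0546] [ 0.5905 -0.0542]
297 256 270 [ 0.5833 -0.0498  0.1115] [ 0.5751 -0.0549] [ 0.5912 -0.0582]
303 256 270 [ 0.583  -0.0508  0.1205] [ 0.575  -0.0556] [ 0.5907 -0.056 ]
309 256 271 [ 0.5828 -0.05    0.1305] [ 0.575  -0.0545] [ 0.5914 -0.0584]
315 255 271 [ 0.5826 -0.0506  0.139 ] [ 0.5736 -0.0578] [ 0.5909 -0.0565]
321 255 272 [ 0.5823 -0.0525  0.1464] [ 0.5735 -0.0598] [ 0.5916 -0.0601]
327 256 272 [ 0.583  -0.0542  0.1547] [ 0.5747 -0.0567] [ 0.5911 -0.0598]
333 256 272 [ 0.5828 -0.0549  0.1612] [ 0.5745 -0.0592] [ 0.5907 -0.0595]
339 257 271 [ 5.768e-01 -2.173e-01  1.000e-04] [ 0.5754 -0.0606] [ 0.5893 -0.0611]
```

```bash
cat >> h.py <<'E'
YAW=-0.083;O=np.array([.591,.0457,0])
def j2w(x,y,z):
    return list(O+np.array([np.cos(YAW)*x-np.sin(YAW)*y,np.sin(YAW)*x+np.cos(YAW)*y,z]))
def w2j(p):
    d=np.array(p)-O;return np.array([np.cos(YAW)*d[0]+np.sin(YAW)*d[1],-np.sin(YAW)*d[0]+np.cos(YAW)*d[1],d[2]])
def jf(f): return np.array([np.cos(YAW)*f[0]+np.sin(YAW)*f[1],-np.sin(YAW)*f[0]+np.cos(YAW)*f[1],f[2]]).round(2)
E
python3 - <<'E'
from h import *
from bench import *
q=R2q(orient(YAW,'y'))
move_l(j2w(-.045,.130,.10),q,rate=.15)
print(move_l(j2w(-.045,.130,.0125),q,rate=.06,contact_N=3))
dwell(.2);f0=np.array(get_force());print(w2j(get_tcp_pos()),jf(f0))
y=.120
for y,n in [(.115,2.5),(.108,3.5),(.104,3.5),(.100,3.5),(.097,3.5),(.094,3.5)]:
    r=move_l(j2w(-.045,y,.0125),q,rate=.03,contact_N=n)
    print(y,r,w2j(get_tcp_pos()).round(4),jf(np.array(get_force())-f0))
    if r: break
print(get_time())
E
```

```text
False
[-0.0448208   0.13006378  0.01284159] [-0.45 -0.01 -0.04]
0.115 False [-0.045   0.1149  0.0125] [ 0.43 -0.13  0.22]
0.108 False [-0.045   0.1078  0.0125] [ 1.05 -0.26  0.  ]
0.104 False [-0.045   0.1038  0.0125] [ 1.01 -0.41 -1.36]
0.1 False [-0.045   0.0998  0.0125] [0.27 0.42 0.36]
0.097 False [-0.045   0.0967  0.0125] [1.03 0.1  0.43]
0.094 False [-0.0449  0.0937  0.0125] [ 0.99 -0.48 -0.43]
7.7667
```

```bash
cat >> h.py <<'E'
def snap(n):
    from bench import get_tcp_pos,get_ee_rot,capture
    t,q=get_tcp_pos(),get_ee_rot();c=capture("wrist")
    np.savez(n+".npz",tcp=t,q=q,**{k:np.array(v) for k,v in c.items()})
    cv2.imwrite(f"pics/{n}.png",c['frame'][:,:,::-1])
E
python3 - <<'E'
from h import *
snap("w2")
E
```

```text
(no output)
```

View pics/w2.png

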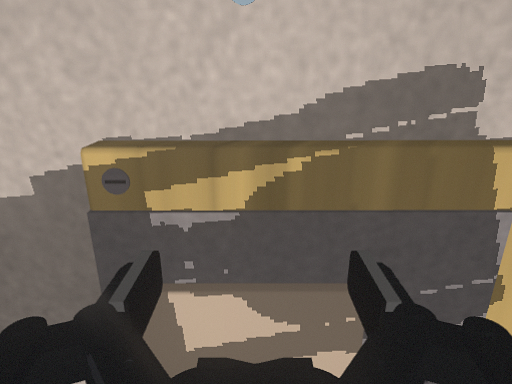

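Run:
```python
from h import *
from bench import *
c=load("w2");T=cam2world(c,c['tcp'],c['q'])
for u in(180,330):print(w2j(ray_plane(c,T,[(u,283)],.0295)[0]).round(4))
q=R2q(orient(YAW,'y'))
f0=np.mean([get_force() for _ in range(1)],axis=0)
for y in np.arange(.0930,.0845,-.0007):
    r=move_l(j2w(-.045,y,.0125),q,rate=.012,contact_N=4)
    fs=[]
    for _ in range(4): dwell(.02);fs.append(get_force())
    f=jf(np.mean(fs,axis=0));print(y.round(4),r,w2j(get_tcp_pos())[1].round(4),f)
    if r or abs(f[1])>3.0: break
print(get_time())
```

```text
[-0.0776  0.0894  0.0295]
[-0.0105  0.0894  0.0295]
0.093 False 0.093 [-0.07 -0.01  0.14]
0.0923 False 0.0924 [-0.56  0.57 -0.44]
0.0916 False 0.0916 [0.07 0.79 0.43]
0.0909 False 0.0909 [-0.08  0.53 -0.26]
0.0902 False 0.0901 [-0.28  0.21  0.13]
0.0895 False 0.0895 [-0.22  0.59 -0.43]
0.0888 False 0.0888 [ 0.14  0.35 -0.16]
0.0881 False 0.088 [0.08 0.6  0.13]
0.0874 False 0.0873 [0.13 0.69 0.2 ]
0.0867 False 0.0868 [0.51 0.96 0.09]
0.086 False 0.0865 [-1.01  3.25  1.16]
11.3
```

Run:
```python
from h import *
from bench import *
q=R2q(orient(YAW,'y'));qx=R2q(orient(YAW,'x'))
move_l(j2w(-.045,.100,.0125),q,rate=.05)
move_l(j2w(-.045,.110,.20),q,rate=.2)
print(inverse_kinematics(j2w(-.135,.024,.15),qx))
move_ptp(j2w(-.135,.024,.15),qx)
gripper_close()
dwell(.2);snap("w3");print(get_finger_gap(),get_time())
c=load("w3");T=cam2world(c,c['tcp'],c['q'])
```

```text
[ 5.25873791e-02 -7.14382687e-02  1.69243905e+00 -4.44089210e-16
  1.52059187e+00 -1.43520895e+00]
4.512592665540517e-05 15.3417
```

View pics/w3.png

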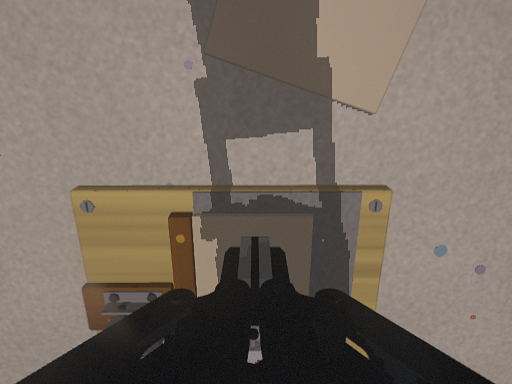

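Run:
```python
from h import *
from bench import *
c=load("w3");T=cam2world(c,c['tcp'],c['q'])
for p in [(200,212.5),(308,213),(312,215),(312,270),(194,215),(194,240)]:print(p,w2j(ray_plane(c,T,[p],.0295)[0]).round(4))
q=R2q(orient(YAW,'x'))
print(move_l(j2w(-.135,.024,.0255),q,rate=.08,contact_N=4))
dwell(.3);print(jf(get_force()))
for x,n in [(-.118,3),(-.108,3.5),(-.100,3.5),(-.094,3.5)]:
    r=move_l(j2w(x,.024,.0255),q,rate=.025,contact_N=n)
    print(x,r,w2j(get_tcp_pos()).round(4),jf(np.array(get_force())))
    if r: break
print(get_time())
```

```text
(200, 212.5) [-0.1036 -0.0226  0.0295]
(308, 213) [-0.1031  0.0714  0.0295]
(312, 215) [-0.1013  0.075   0.0295]
(312, 270) [-0.0457  0.0781  0.0295]
(194, 215) [-0.1012 -0.0279  0.0295]
(194, 240) [-0.0768 -0.0293  0.0295]
False
[ 0.44 -0.33  0.17]
-0.118 False [-0.1181  0.024   0.0254] [-0.57  0.09  0.86]
-0.108 False [-0.1078  0.024   0.0255] [ 0.82  0.72 -0.49]
-0.1 False [-0.0997  0.024   0.0255] [-0.77 -0.76 -0.59]
-0.094 False [-0.0936  0.024   0.0256] [ 0.16 -0.53  0.18]
19.5917
```

Run:
```python
from h import *
from bench import *
q=R2q(orient(YAW,'x'))
for x in np.arange(-.0925,-.070,.0007):
    r=move_l(j2w(x,.024,.0255),q,rate=.012,contact_N=5)
    fs=[]
    for _ in range(5): dwell(.02);fs.append(get_force())
    f=jf(np.mean(fs,axis=0));print(x.round(4),r,w2j(get_tcp_pos())[0].round(4),f)
    if r or abs(f[0])>3.8: break
print(get_time())
```

```text
-0.0925 False -0.0925 [-0.31  0.06  0.17]
-0.0918 False -0.0919 [-0.88  0.11  0.4 ]
-0.0911 False -0.0911 [-0.52  0.06 -0.14]
-0.0904 False -0.0904 [-0.7   0.05  0.06]
-0.0897 False -0.09 [-2.39 -0.01  0.52]
-0.089 False -0.0896 [-4.85 -0.42  2.13]
21.6167
```

Run:
```python
from h import *
from bench import *
q=R2q(orient(YAW,'x'))
dwell(.2)
for x in np.r_[np.arange(-.0894,-.0925,-.0004)]:
    move_l(j2w(x,.024,.0255),q,rate=.005)
    fs=[]
    for _ in range(3): dwell(.02);fs.append(get_force())
    print(x.round(4),w2j(get_tcp_pos())[0].round(4),jf(np.mean(fs,axis=0)))
move_l(j2w(-.115,.024,.0255),q,rate=.05)
move_l(j2w(-.13,.024,.17),q,rate=.15)
dwell(.2);snap("w4");print(get_time())
c=load("w4");cv2.imwrite("pics/w4z.png",cv2.resize(c['frame'][130:300,60:400,::-1],None,fx=2.3,fy=2.3))
```

```text
-0.0894 -0.0894 [-4.45  1.31  1.03]
-0.0898 -0.0895 [-2.61  0.3   0.45]
-0.0902 -0.0899 [-1.48 -0.13 -0.34]
-0.0906 -0.0902 [-0.41  0.06 -0.4 ]
-0.091 -0.0905 [-0.25 -0.14 -0.77]
-0.0914 -0.0913 [-0.24 -0.02  0.05]
-0.0918 -0.0918 [ 0.27 -0.26  0.14]
-0.0922 -0.0922 [ 0.3  -0.04 -0.09]
26.1917
```

View pics/w4z.png

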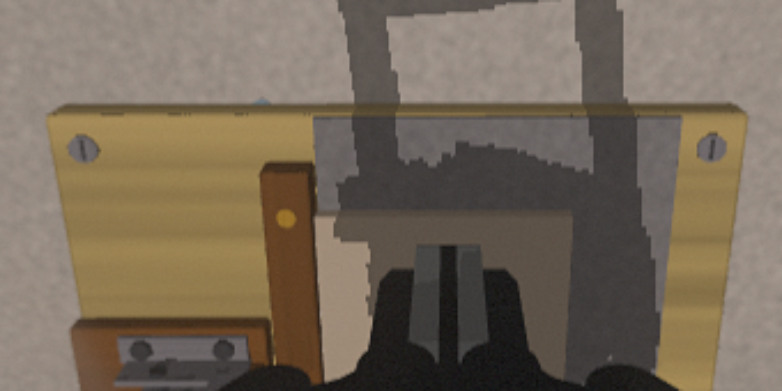

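Run:
```python
from h import *
c=load("w1");T=cam2world(c,c['tcp'],c['q']);P=cloud(c,T)
J=(P-O)@np.array([[np.cos(YAW),-np.sin(YAW),0],[np.sin(YAW),np.cos(YAW),0],[0,0,1]])
for v in range(200,345,5):
    s=J[v,235:295];h=s[s[:,2]>.04]
    if len(h): print(v,len(h),h.min(0).round(3),np.median(h,0).round(3),h.max(0).round(3))
```

```text
205 10 [-0.012  0.014  0.105] [-0.001  0.014  0.106] [0.004 0.143 0.422]
210 19 [-0.01   0.006  0.1  ] [-0.001  0.009  0.108] [0.009 0.01  0.109]
215 17 [-0.012  0.002  0.104] [-0.     0.004  0.109] [0.008 0.143 0.422]
220 14 [-0.007 -0.003  0.106] [ 0.    -0.001  0.111] [0.007 0.    0.113]
225 8 [-0.003 -0.007  0.11 ] [ 0.    -0.006  0.111] [ 0.004 -0.006  0.113]
230 8 [-0.003 -0.012  0.112] [ 0.    -0.011  0.114] [ 0.004 -0.01   0.115]
235 8 [-0.003 -0.016  0.114] [ 0.    -0.015  0.116] [ 0.004 -0.014  0.118]
240 12 [-0.01  -0.058  0.047] [ 0.    -0.02   0.119] [ 0.01  -0.018  0.122]
245 16 [-0.01  -0.059  0.06 ] [-0.001 -0.023  0.124] [ 0.007 -0.022  0.125]
250 19 [-0.012 -0.058  0.073] [-0.002 -0.021  0.138] [0.007 0.143 0.422]
255 22 [-0.013 -0.067  0.07 ] [-0.002 -0.025  0.14 ] [ 0.013 -0.024  0.142]
260 17 [-0.01  -0.071  0.075] [-0.002 -0.031  0.14 ] [ 0.006 -0.03   0.141]
265 19 [-0.011 -0.099  0.041] [-0.002 -0.096  0.046] [ 0.013 -0.04   0.133]
270 11 [-0.01  -0.105  0.044] [ 0.    -0.097  0.056] [ 0.01  -0.094  0.061]
275 11 [-0.01  -0.114  0.043] [ 0.    -0.097  0.067] [
[... 294 characters left out ...]
07] [ 0.007 -0.096  0.108]
300 15 [-0.008 -0.103  0.108] [ 0.    -0.097  0.115] [ 0.009 -0.096  0.117]
305 15 [-0.008 -0.102  0.118] [ 0.    -0.097  0.123] [ 0.008 -0.096  0.125]
310 17 [-0.009 -0.105  0.122] [-0.    -0.098  0.13 ] [ 0.009 -0.096  0.133]
315 17 [-0.009 -0.105  0.131] [-0.    -0.098  0.138] [ 0.008 -0.097  0.14 ]
320 18 [-0.009 -0.106  0.136] [-0.    -0.099  0.144] [ 0.009 -0.097  0.146]
325 17 [-0.008 -0.106  0.144] [ 0.   -0.1   0.15] [ 0.009 -0.098  0.153]
330 17 [-0.008 -0.106  0.151] [ 0.    -0.1    0.157] [ 0.009 -0.099  0.159]
335 19 [-0.012 -0.106  0.158] [-0.001 -0.102  0.162] [0.008 0.143 0.422]
340 5 [-0.012 -0.108  0.162] [-0.006 -0.107  0.164] [0.007 0.143 0.422]
```

```bash
cat >> h.py <<'E'
HY,HZ=-.1067,.040
def K(a,r=.110,off=.009):
    e=np.radians(91.2)-a
    return HY-r*np.cos(e)+off*np.sin(e), HZ+r*np.sin(e)+off*np.cos(e)
def tcpK(a,r=.110,off=.009):
    y,z=K(a,r,off);return j2w(0.0005,y+.010,z)
E
python3 - <<'E'
from h import *
from bench import *
qx=R2q(orient(YAW,'x'));q=R2q(orient(YAW,'y'))
move_l(j2w(-.13,.024,.26),qx,rate=.2)
p=tcpK(0,off=.025)
move_ptp([p[0],p[1],.26],q)
print(move_l(p,q,rate=.1,contact_N=5))
dwell(.2);print(w2j(get_tcp_pos()),jf(get_force()))
for a in np.arange(-.0,1.06,.1):
    r=move_l(tcpK(a),q,rate=.06,contact_N=10)
    print(round(a,2),r,jf(get_force()))
    if r:break
dwell(.1);snap("w5");print(get_time())
E
```

```text
False
[ 0.00088343 -0.06944713  0.15024941] [ 0.06 -0.33 -0.98]
-0.0 False [ 0.25 -0.68 -0.65]
0.1 False [ 0.26  0.05 -0.67]
0.2 False [-0.4   0.15  0.18]
0.3 False [ 0.31 -0.17 -0.45]
0.4 False [-0.88 -0.18  0.6 ]
0.5 False [-0.06  0.33  0.03]
0.6 False [-0.41  0.02  0.74]
0.7 False [-0.28 -0.29 -0.04]
0.8 False [-0.6  -0.42  0.09]
0.9 False [ 0.67  0.3  -0.21]
1.0 False [ 0.17 -0.66  0.56]
33.4
```

View pics/w5.png

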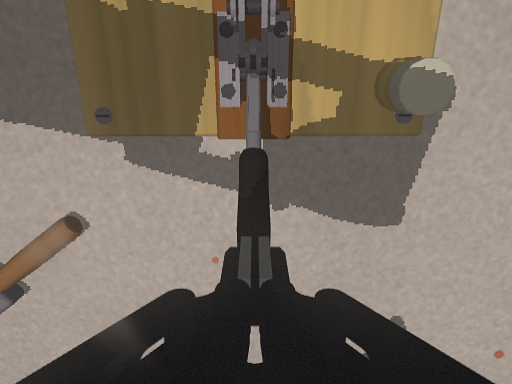

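Run:
```python
from h import *
from bench import *
q=R2q(orient(YAW,'y'))
mx=0
for a in np.arange(1.04,1.53,.03):
    r=move_l(tcpK(a),q,rate=.03,contact_N=12)
    fs=[]
    for _ in range(2): dwell(.02);fs.append(get_force())
    f=jf(np.mean(fs,axis=0));n=np.linalg.norm(f);p=w2j(get_tcp_pos())
    print(round(a,2),r,p.round(4),f)
    if n>19 or r: break
    if mx>6 and n<2: break
    mx=max(mx,n)
print(get_time())
```

```text
1.04 False [ 0.0004 -0.1857  0.1051] [0.17 0.35 0.12]
1.07 False [ 0.0006 -0.1876  0.1027] [-0.    0.31  1.12]
1.1 False [ 0.0006 -0.1892  0.1002] [-0.29  1.25  2.9 ]
1.13 False [ 0.0007 -0.1908  0.0974] [-0.3   3.38  4.82]
1.16 False [ 0.0007 -0.1923  0.0948] [-0.64  3.85  5.58]
1.19 False [ 0.0008 -0.1936  0.0922] [-1.45  4.85  6.79]
1.22 False [ 0.001  -0.195   0.0897] [-1.44  5.06  8.85]
1.25 False [ 0.001  -0.1964  0.0867] [-1.64  5.62  8.32]
1.28 False [ 0.001  -0.1977  0.0837] [-0.95  5.38  8.81]
1.31 False [ 0.0009 -0.199   0.0805] [-1.34  5.07  8.38]
1.34 False [ 0.0009 -0.2002  0.0772] [-1.05  4.06  7.41]
1.37 False [ 0.0009 -0.2015  0.0734] [-0.59  3.48  5.21]
1.4 False [ 0.0006 -0.203   0.0695] [0.32 2.05 1.66]
1.43 False [-0.0003 -0.2044  0.0655] [-0.58 -0.75 -0.18]
37.525
```

Run:
```python
from h import *
from bench import *
q=R2q(orient(YAW,'y'))
p=tcpK(1.43)
move_l([p[0],p[1],.2],q,rate=.12)
dwell(.2);snap("w6")
move_l(j2w(0,-.10,.30),q,rate=.25)
move_l(j2w(-.01,.03,.30),q,rate=.25)
dwell(.2);snap("w7")
c=capture("scene");cv2.imwrite("pics/s7.png",cv2.resize(c['frame'][150:300,150:330,::-1],None,fx=4,fy=4,interpolation=cv2.INTER_CUBIC))
print(get_time(),jf(get_force()))
for n in("w6","w7"):
    c=load(n);T=cam2world(c,c['tcp'],c['q']);P=cloud(c,T)
    J=(P-O)@np.array([[np.cos(YAW),-np.sin(YAW),0],[np.sin(YAW),np.cos(YAW),0],[0,0,1]])
    s=J.reshape(-1,3);s=s[(abs(s[:,0])<.003)&(s[:,1]<-.12)&(s[:,2]>.035)&(s[:,2]<.09)]
    if len(s)>10:
        for y in np.arange(-.24,-.12,.015):
            k=s[abs(s[:,1]-y)<.004]; print(n,y.round(3),len(k),np.median(k[:,2]).round(4) if len(k) else None)
```

```text
40.7333 [ 0.06  0.02 -0.53]
w6 -0.24 0 None
w6 -0.225 21 0.0537
w6 -0.21 58 0.055
w6 -0.195 62 0.0548
w6 -0.18 65 0.0535
w6 -0.165 67 0.0519
w6 -0.15 70 0.05
w6 -0.135 70 0.0472
```

View pics/w7.png

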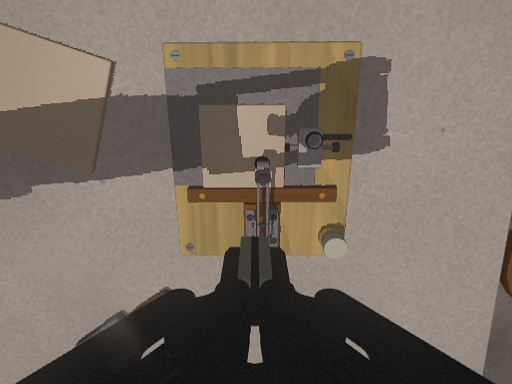

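View pics/s7.png

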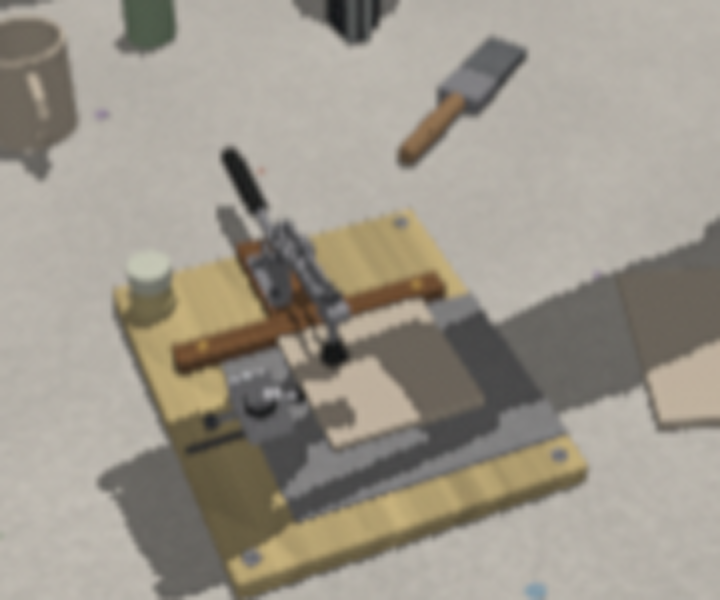

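Run:
```python
from h import *
c=load("w7");T=cam2world(c,c['tcp'],c['q'])
cv2.imwrite("pics/w7z.png",cv2.resize(c['frame'][95:205,190:330,::-1],None,fx=5,fy=5,interpolation=cv2.INTER_NEAREST))
z=cv2.medianBlur(cloud(c,T)[:,:,2].astype(np.float32),3)
# right edge & top edge by depth threshold
th=(.020+.0265)/2
R_=[(np.where(z[v,260:300]<th)[0][0]+259.5,v) for v in list(range(110,140))+list(range(156,180)) if (z[v,260:300]<th).any()]
L_=[(np.where(z[v,190:215]>th)[0][0]+189.5,v) for v in range(110,180)]
U_=[(u,np.where(z[95:115,u]>th)[0][0]+94.5) for u in range(206,280)]
for n,p in(('right',R_),('left',L_),('top',U_)):
    vx,vy,x0,y0=cv2.fitLine(np.float32(p),cv2.DIST_HUBER,0,.01,.01).ravel()
    w=np.array([w2j(a) for a in ray_plane(c,T,[(x0-30*vx,y0-30*vy),(x0+30*vx,y0+30*vy)],.028)])
    d=w[1]-w[0];print(n,w.mean(0).round(4),np.degrees(np.arctan2(d[1],d[0])).round(2))
print((z[146:151,278:300]*1000).round().astype(int))
```

```text
right [0.0291 0.0275 0.028 ] 89.69
left [-0.0783  0.0257  0.028 ] -89.83
top [-0.0297  0.0777  0.028 ] -0.1
[[27 28 28 28 27 27 29 29 30 30 30 30 28 28 28 27 27 27 27 28 32 33]
 [27 27 27 27 27 27 29 30 30 30 30 29 29 28 28 28 27 28 28 28 31 33]
 [27 27 27 27 27 27 29 30 30 30 30 29 29 28 27 26 26 26 27 28 31 33]
 [27 27 28 28 28 27 29 29 30 29 29 29 20 20 20 20 20 20 22 27 32 33]
 [28 28 28 28 28 28 29 29 28 28 28 20 20 20 20 19 20 20 20 23 32 33]]
```

View pics/w7z.png

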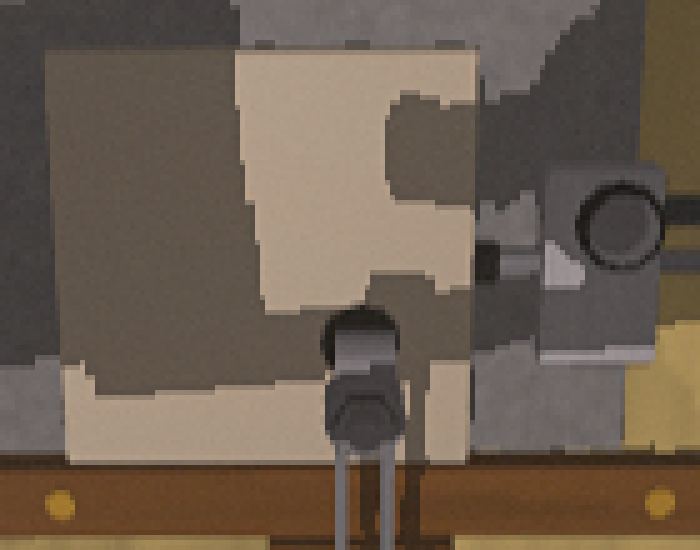

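Run:
```python
from bench import *
job_done();print(get_time())
```

```text
the job is handed in; nothing more can be done
the job is handed in; nothing more can be done
```

The tile is home in the jig, the clamp is locked over it, and I've handed the job in at about 41 s. Two of the judged forces could not be measured.

**What I did**
- I squared the tile against the fence with the spread, open fingers, at about 3 N.
- I then pushed it onto the stop nose with the closed fingers, peaking at about 4.9 N, and eased off in small steps so that it stayed seated.
- I swung the handle over along its arc. The push peaked at about 10 N near 1.25 rad, and the force dropped away at about 1.43 rad. From there the handle carried on by itself. I then drew the arm clear.

**What the last checks showed**
- **Handle:** its height in the depth image matches the locked position, about 1.52 rad.
- **Fence:** the far edge of the tile is at y = 77.7 mm in the jig, where home is 78 mm. That measurement is only good to about 2 mm.
- **Squareness:** the tile's edges are within about 0.3° (0.005 rad) of the jig's axes.
- **Nose and pad:** no gap shows between the tile and the nose, and the pad sits on the tile.
- **Other things on the bench:** I only saw the jar, brush and mug in the last pictures, and they looked undisturbed. I took no measurement of any of them, and touched nothing but the tile and handle.
- **Not verified:** the force left on the nose and the pad's holding force. Neither can be read directly, so I only inferred them.

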